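# Put three mixed-up reagent bottles back into their own stands

### The arm

A 6-joint arm with a two-finger parallel gripper is mounted at the origin on a cart in front of the work surface, level with it; the furniture and walls round the work are solid. World frame = base frame: x ahead of the robot, y to its left, z up, the work surface at z = 0. Lengths are in m, angles in rad, forces in N, time in s.
With the tool pointing down it reaches from about 0.25 to 0.775 m from the base axis. Payload 4 kg.
Tool frame: the origin (TCP) lies at the very end of the fingers, on their centre line; the grasp point (between the pads) lies 19 mm behind it; z points along the fingers, y is the direction in which the jaws open and shut (so a half turn about z gives the same grasp; the last joint's range is limited). The gripper opens to 94 mm and grips with 3 to 60 N. Pads are 16 mm wide; open, the fingers measure 119 mm over their backs; the gripper's body (75 mm by 177 mm) begins 78 mm behind the grasp point.
Start: joints at [1.12, 0.087, 1.371, -0, 1.684, -0.103], TCP at [0.187, 0.517, 0.206] pointing down, gripper open.
Joint ranges: [-3.1, 3.1], [-0.76, 2.03], [0.27, 2.55], [-1.08, 4.22], [0.17, 2.65], [-2.57, 2.57]. Speed limits (rad/s): [2.79, 2.79, 3.14, 3.14, 3.14, 3.14].

### API

Orientations are given as [roll, pitch, yaw] about the fixed x, y, z axes, in that order (R = Rz(yaw) Ry(pitch) Rx(roll)).
In Python, from bench import robot, cams, models gives the robot as it stands.
- The arm moves only by the tool step_arm, never from a script. Its argument "series" is a list of rows, each a list of 5 numbers: the gripper command: -1 is shut, 1 is fully open, values between are in proportion, then the shift along the tool's x, y, z in mm, then the turn about the tool's z in degrees. A call has 1 to 20 rows; each row is the pose to reach, as a shift and turn from the pose commanded when the call began, along the tool's axes at that moment; what a row does not reach only later rows make up. A row lasts 1/8 s, in which the tool goes at most 62.5 mm and 10.7 degrees, less where a joint would pass 70% of its speed; a pose out of reach is approached as far as the arm can. A call with a gripper value outside its range is refused whole. The fingers move at their own pace and stop on an object; the grip force is fixed at half the most. Time passes only in rows, so rows that repeat a pose let the fingers close. It gives the time, the measured TCP pose, the force and the opening at its end, in the units of the state.
- robot.get_obs(): the state, without advancing time (a new reading comes with each control period).
- cams.snapshot(name): name is "side" or "top" or "wrist"; returns a dict with "pixels" (420x560x3 uint8, red, green, blue), "fov_y" (degrees; the focal length in pixels is half the picture's height over the tangent of half this angle, whatever the lens; pixels are square), "cx", "cy" (the principal point, pixels), "R" (3x3) and "t" (3): a world point X has camera coordinates R X + t. Camera axes: x right, y down, z forward; pixel columns grow to the right and rows downward; lengths in m; the calibration is good to about 2 mm. A picture is of the moment at which its call begins. There is no depth.
- robot.close_job(): hands the job in, once; it reports no verdict.
Trained networks look in a picture, given as the dict that the camera call returned (one of the last four; its "shot" number tells which), for a name from the list of things; names that differ only in an ending like _2 or _b are one class to them, and where a whole thing is asked for, a point or a joint stands for the part that bears it (a point fixed in the world has none). Each returns a list of dicts, best first, with "p" (0 to 1); they miss things now and then, are a little off and sometimes report something else, mostly with a low value. They report only what shows in the picture. A call takes as long as a camera call. They do not tell look-alikes from the thing itself.
- models.find_in(picture, label): "position" ([x, y, z] in m, in world coordinates, good to about 4 mm: the middle of the surface that is visible of it).
- models.pinpoint(picture, label): "position" ([x, y, z] in m, in world coordinates, good to about 4 mm: a listed point, or the origin of a listed thing).
The state is a dict: "time": time; "joint_positions": joint angles; "qvel": joint speeds; "joint_torque": joint torques, N m; "tool_pos": TCP position; "ee_rot": TCP orientation; "wrist_force": force on the tool from outside, world axes, zero at the start; "wrist_torque": the same for the moment, N m; "width": finger opening in m.
Only numpy, scipy, OpenCV 4.12 (cv2) and the standard library are available. Lean on these libraries where they do the work, as an engineer would, in place of code of your own. Each camera call takes 0.05 s, during which the arm holds its last target. There are 200 camera calls.

### The job

The three reagent bottles have been put back into the wrong round stands. Move each one to the stand made for it: the largest bottle into the recess of the largest stand, the middle bottle into the middle stand, the smallest bottle into the smallest stand, all upright and seated flat on the recess floor; the empty cork mat may serve as a free spot on the way. Set the bottles down rather than dropping them, never tip one over, and leave the beaker, the timer and the funnel where they are.

Things in the scene. Friction and masses are not known exactly. Their poses are not given: they have to be found in the camera images.
- bottle_large: Loose amber-brown glass bottle with black screw cap and pale label, the largest of the three bottles: body 72 mm diameter, 165 mm high, cap 37 mm diameter over the top 22 mm; mass about 500 g (x 0.7 to 1.4). Origin: centre of its underside; z is its own axis, up. At the start it stands on the rim of the smallest stand (underside 14 mm above the worktop).
- bottle_medium: Loose clear glass bottle with blue screw cap, the middle one of the three bottles: body 54 mm diameter, 104 mm high, cap 43 mm diameter over the top 21 mm; mass about 130 g (x 0.7 to 1.4). Origin: centre of its underside; z is its own axis, up. At the start it stands in the recess of the largest stand.
- bottle_small: Loose small brown bottle with tall red screw cap, the smallest of the three bottles: body 40 mm diameter, 92 mm high, cap 33 mm diameter over the top 26 mm; mass about 90 g (x 0.7 to 1.4). Origin: centre of its underside; z is its own axis, up. At the start it stands in the recess of the middle stand.
- stand_large: Fixed round grey plastic stand, the largest of the three, 124 mm outside diameter, 14 mm high, with a round recess 92 mm across and 9 mm deep in its top (recess floor 5 mm above the worktop). Origin: centre of its underside, on the worktop; z up. For the largest bottle.
- stand_medium: Fixed round grey plastic stand, the middle one of the three, 109 mm outside diameter, 14 mm high, with a round recess 73 mm across and 9 mm deep in its top (recess floor 5 mm above the worktop). Origin: centre of its underside, on the worktop; z up. For the middle bottle.
- stand_small: Fixed round grey plastic stand, the smallest of the three, 92 mm outside diameter, 14 mm high, with a round recess 58 mm across and 9 mm deep in its top (recess floor 5 mm above the worktop). Origin: centre of its underside, on the worktop; z up. For the smallest bottle; its recess is covered by the largest bottle at the start.
- cork_mat: Fixed flat square cork mat, 110 x 110 mm, 6 mm thick, empty at the start: a free spot to set a bottle down. Origin: centre of its underside, on the worktop; z up.
- beaker: Bystander, loose: glass beaker with spout, 63 x 70 mm, 80 mm high, on the worktop behind the stands. Origin: centre of its underside.
- timer: Bystander, loose: flat white lab timer with three buttons, 70 x 62 mm, 18 mm high, on the worktop behind the stands. Origin: centre of its underside.
- funnel_1: Bystander, loose: translucent white plastic funnel standing mouth down, 94 mm diameter, 100 mm high, on the worktop behind the stands. Origin: centre of its underside.
Things that resemble listed ones, but are neither listed nor needed, are in the scene too. Leave any yellow look-alike of the bottle_large alone. Leave any purple look-alike of the bottle_medium alone.

How it is judged:
By the outcome, as a careful person would: the job done as asked, in the order asked, and still so for the second after the job is handed in, with the robot touching nothing.
It also fails if it takes over 102 s, if anything falls off the work surface, if the arm or the gripper's body presses on something with over 40 N, if the wrist force passes 120 N, or if a joint passes its speed limit or range.

## Working session

There is one attempt and no reset: what is moved stays moved. The work goes in short steps, Python scripts to look and compute and a tool call to move; the robot and the scene stay as the last step left them, time stands still between calls to the robot, and variables do not carry over. Pictures are saved under pics/ and viewed, about 12 in all and at most 16, crops included, and the job is handed in when it is done.

Besides the shell and the picture viewer there is one more tool, called as a command line: name --pt "numbers of a row" for each row, then --argument value for the rest. step_arm: Moves the arm, as the interface text tells. Its arguments: {"type":"object","properties":{"series":{"type":"array","items":{"type":"array","items":{"type":"number"}}}},"required":["series"]}

```bash
mkdir -p pics; cat > h.py <<'E'
import numpy as np, cv2
from bench import robot, cams, models
def save(p,n): cv2.imwrite(f'pics/{n}.png',cv2.cvtColor(p['pixels'],cv2.COLOR_RGB2BGR))
def proj(p,X):
    f=p['pixels'].shape[0]/2/np.tan(np.radians(p['fov_y'])/2); c=np.array(p['R'])@np.array(X)+p['t']
    return f*c[0]/c[2]+p['cx'],f*c[1]/c[2]+p['cy']
def ray(p,u,v,z):
    f=p['pixels'].shape[0]/2/np.tan(np.radians(p['fov_y'])/2); R=np.array(p['R'])
    d=R.T@np.array([(u-p['cx'])/f,(v-p['cy'])/f,1]); o=-R.T@np.array(p['t'])
    return o+d*(z-o[2])/d[2]
names='bottle_large bottle_medium bottle_small stand_large stand_medium stand_small cork_mat beaker timer funnel_1'.split()
E
python3 - <<'E'
from h import *
o=robot.get_obs(); print({k:np.round(v,3) for k,v in o.items()})
for c in ('top','side'):
    p=cams.snapshot(c); save(p,c+'0'); print(c, np.round(-np.array(p['R']).T@p['t'],3))
    for n in names:
        for r in models.pinpoint(p,n)[:3]: print(n,round(r['p'],2),np.round(r['position'],3),np.round(proj(p,r['position'])))
print(robot.get_obs()['time'])
E
```

```text
{'time': np.float64(0.0), 'joint_positions': array([ 1.12 ,  0.088,  1.372, -0.   ,  1.684, -0.103]), 'qvel': array([ 0.   , -0.001, -0.002, -0.   ,  0.   , -0.001]), 'joint_torque': array([-2.0000e-03, -3.4018e+01, -3.0243e+01,  7.2000e-02,  3.3000e-02,
       -0.0000e+00]), 'tool_pos': array([0.187, 0.517, 0.204]), 'ee_rot': array([-3.139, -0.   ,  2.794]), 'wrist_force': array([0.532, 1.125, 0.041]), 'wrist_torque': array([-0.028, -0.03 , -0.028]), 'width': np.float64(0.094)}
top [0.486 0.029 1.464]
bottle_large 0.83 [0.449 0.419 0.002] [170. 263.]
bottle_large 0.55 [0.514 0.301 0.012] [205. 242.]
bottle_medium 0.91 [ 0.77  -0.334  0.001] [396. 161.]
bottle_medium 0.69 [ 0.502 -0.267  0.008] [380. 243.]
bottle_small 0.63 [ 0.485 -0.06   0.007] [316. 249.]
bottle_small 0.35 [0.628 0.168 0.002] [246. 207.]
stand_large 0.59 [ 0.506 -0.274  0.004] [381. 241.]
stand_medium 0.92 [ 0.486 -0.064 -0.   ] [317. 249.]
stand_medium 0.55 [0.516 0.305 0.004] [204. 242.]
stand_small 0.59 [0.513 0.304 0.   ] [205. 243.]
cork_mat 0.9 [0.474 0.126 0.   ] [259. 254.]
beaker 0.92 [ 0.63   0.167 -0.  
[... 226 characters left out ...]
bottle_large 0.88 [0.456 0.422 0.001] [298. 340.]
bottle_large 0.72 [0.516 0.306 0.01 ] [283. 290.]
bottle_medium 0.55 [ 0.503 -0.263  0.004] [335. 158.]
bottle_small 0.88 [ 0.485 -0.065  0.002] [329. 197.]
stand_large 0.8 [ 0.507 -0.269 -0.003] [334. 159.]
stand_large 0.5 [ 0.484 -0.065  0.002] [329. 197.]
stand_medium 0.74 [ 0.484 -0.065  0.001] [329. 197.]
stand_small 0.57 [0.514 0.305 0.002] [284. 292.]
stand_small 0.23 [0.514 0.306 0.012] [284. 289.]
cork_mat 0.73 [ 0.48   0.126 -0.001] [316. 243.]
beaker 0.97 [ 0.628  0.166 -0.003] [252. 244.]
timer 0.94 [ 0.628  0.009 -0.003] [270. 206.]
timer 0.17 [ 0.507 -0.269 -0.002] [334. 159.]
funnel_1 0.55 [ 0.639 -0.236 -0.   ] [288. 158.]
1.1
```

View pics/top0.png

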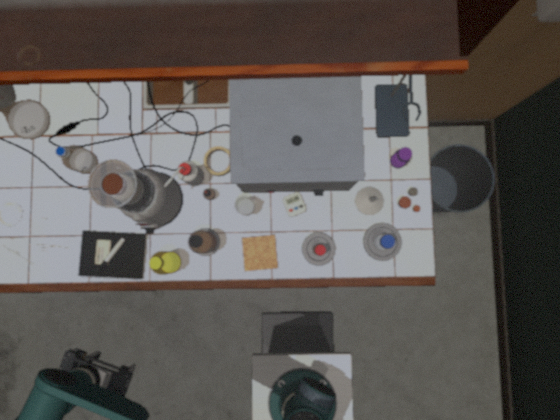

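View pics/side0.png

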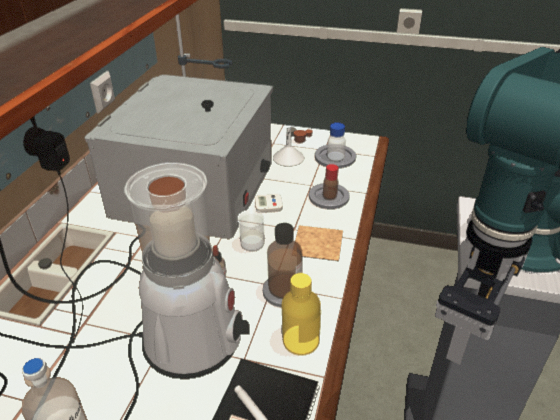

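Top view: yellow look-alike at (165,262), amber bottle at (204,242), cork mat at (259,254), red cap at (319,249), blue cap at (384,241) and the purple look-alike at (400,157). This matches the networks' positions. In the side view the blender stands close behind the amber bottle, so I'll check that clearance.

```bash
cat >> h.py <<'E'
def goal(x,y,z,yawdeg=None):
    o=robot.get_obs(); P=o['tool_pos']; w=o['ee_rot'][2]
    d=np.array([x,y,z])-P; c,s=np.cos(w),np.sin(w)
    t=0 if yawdeg is None else -((yawdeg-np.degrees(w)+180)%360-180)
    print('P',np.round(P,4),'yaw',round(np.degrees(w),1),'shift mm',np.round(1000*np.array([c*d[0]+s*d[1], s*d[0]-c*d[1], -d[2]]),1),'turn',round(t,1))
E
python3 - <<'E'
from h import *
goal(.485,-.063,.206,82.6)
p=cams.snapshot('side'); q=cams.snapshot('top')
for u,v in ((143,350),(190,370),(236,345),(250,328)): print('side z0',u,v,np.round(ray(p,u,v,0),3))
for u,v in ((130,215),(152,229),(183,200)): print('top z0/.15',u,v,np.round(ray(q,u,v,0),3),np.round(ray(q,u,v,.15),3))
for z in (0,.2,.3): print('box',np.round(ray(q,295,190,z),3),np.round(ray(p,210,230,z),3))
a=cv2.resize(q['pixels'][130:300,70:350][:,:,::-1],None,fx=2.8,fy=2.8,interpolation=cv2.INTER_CUBIC); cv2.imwrite('pics/crop.png',a)
E
```

```text
P [0.1875 0.5171 0.2055] yaw 160.1 shift mm [-477.5 -443.9   -0.5] turn 77.5
side z0 143 350 [0.737 0.52  0.   ]
side z0 190 370 [0.632 0.539 0.   ]
side z0 236 345 [0.569 0.463 0.   ]
side z0 250 328 [0.555 0.416 0.   ]
top z0/.15 130 215 [0.609 0.552 0.   ] [0.597 0.499 0.15 ]
top z0/.15 152 229 [0.561 0.479 0.   ] [0.554 0.433 0.15 ]
top z0/.15 183 200 [0.656 0.376 0.   ] [0.638 0.341 0.15 ]
box [0.681 0.004 0.   ] [0.744 0.146 0.   ]
box [0.654 0.007 0.2  ] [0.639 0.373 0.2  ]
box [0.641 0.009 0.3  ] [0.586 0.486 0.3  ]
```

View pics/crop.png

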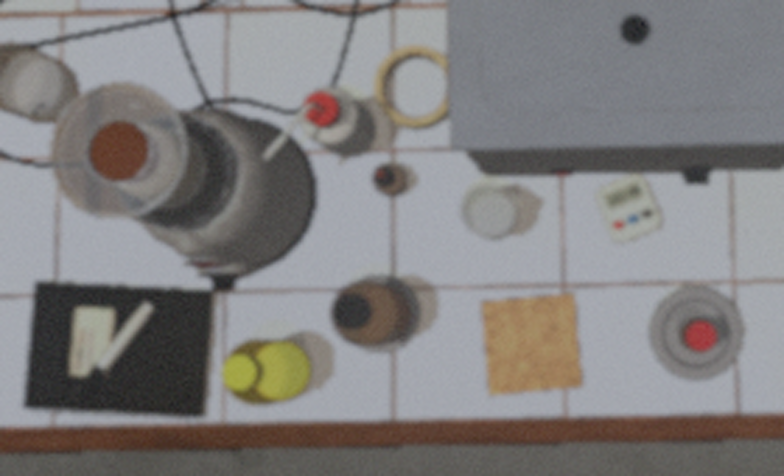

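step_arm --pt "1 -45 -42 0 8" --pt "1 -95 -88 0 16" --pt "1 -145 -134 0 24" --pt "1 -195 -180 0 32" --pt "1 -245 -227 0 40" --pt "1 -295 -274 0 48" --pt "1 -345 -320 0 56" --pt "1 -395 -367 0 64" --pt "1 -440 -408 0 72" --pt "1 -467 -434 0 77.5" --pt "1 -477.5 -444 0 77.5" --pt "1 -477.5 -444 0 77.5" --pt "1 -477.5 -444 0 77.5"

```text
time: 2.82
tool_pos: [0.4847, -0.0624, 0.2054]
ee_rot: [-3.141, -0.001, 1.442]
wrist_force: [-0.3, -1.0, 1.1]
width: 0.094
```

```bash
python3 - <<'E'
from h import *
p=cams.snapshot('wrist'); save(p,'w1')
for n in ('bottle_small','stand_medium','timer'):
    for r in models.pinpoint(p,n)[:2]: print(n,round(r['p'],2),np.round(r['position'],3),np.round(proj(p,r['position'])))
goal(.485,-.063,.026,82.6); print(robot.get_obs()['time'])
E
```

```text
bottle_small 0.75 [ 0.485 -0.065  0.007] [285. 194.]
stand_medium 0.72 [ 0.489 -0.059  0.001] [288. 189.]
timer 0.68 [0.634 0.013 0.001] [396. 118.]
P [ 0.4848 -0.0619  0.2058] yaw 82.7 shift mm [ -1.    0.3 179.8] turn 0.1
3.025
```

View pics/w1.png

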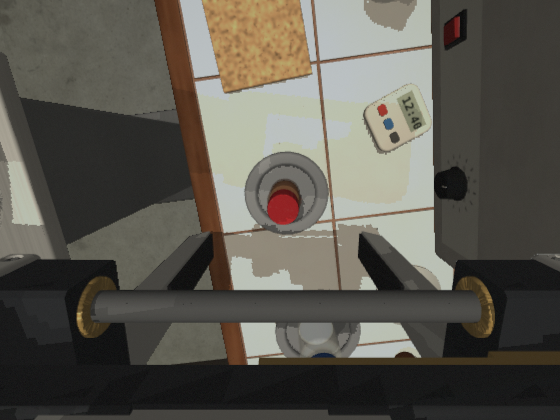

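The wrist view shows the red cap (284,205) in the middle stand (286,192), with both fingers straddling that column, so the estimates hold. I'm descending to grip.

step_arm --pt "1 -1 0 40 0" --pt "1 -1 0 80 0" --pt "1 -1 0 120 0" --pt "1 -1 0 150 0" --pt "1 -1 0 170 0" --pt "1 -1 0 179 0" --pt "1 -1 0 179 0" --pt "-1 -1 0 179 0" --pt "-1 -1 0 179 0" --pt "-1 -1 0 179 0" --pt "-1 -1 0 179 0" --pt "-1 -1 0 179 0" --pt "-1 -1 0 179 0" --pt "-1 -1 0 179 0"

```text
time: 4.78
tool_pos: [0.4847, -0.064, 0.0264]
ee_rot: [-3.141, -0.0, 1.441]
wrist_force: [-1.0, -0.6, 1.0]
width: 0.038
```

step_arm --pt "-1 0 0 -10 0" --pt "-1 0 0 -30 0" --pt "-1 5 0 -50 0" --pt "-1 25 -4 -60 0" --pt "-1 55 -9 -60 0" --pt "-1 85 -14 -60 0" --pt "-1 115 -19 -60 0" --pt "-1 145 -25 -60 0" --pt "-1 170 -29 -60 0" --pt "-1 184 -31 -60 0" --pt "-1 187 -32 -55 0" --pt "-1 187 -32 -40 0" --pt "-1 187 -32 -25 0" --pt "-1 187 -32 -14 0" --pt "-1 187 -32 -7 0" --pt "-1 187 -32 -3 0" --pt "-1 187 -32 -1.5 0" --pt "-1 187 -32 -1 0" --pt "-1 187 -32 -1 0"

```text
time: 7.15
tool_pos: [0.4777, 0.1256, 0.0279]
ee_rot: [3.141, -0.0, 1.441]
wrist_force: [0.4, 0.2, -0.8]
width: 0.038
```

step_arm --pt "0 0 0 0 0" --pt "0.4 0 0 0 0" --pt "1 0 0 0 0" --pt "1 0 0 0 0" --pt "1 0 0 -10 0" --pt "1 0 0 -40 0" --pt "1 0 0 -80 0" --pt "1 0 0 -130 0" --pt "1 0 0 -150 0" --pt "1 0 0 -150 0" --pt "1 0 0 -150 0"

```text
time: 8.52
tool_pos: [0.4767, 0.1254, 0.1764]
ee_rot: [-3.14, 0.0, 1.441]
wrist_force: [-0.2, -0.2, -0.8]
width: 0.0937
```

```bash
python3 - <<'E'
from h import *
p=cams.snapshot('wrist'); save(p,'w2'); q=cams.snapshot('side')
for s in (p,q):
  for n in ('bottle_small','stand_medium'):
    for r in models.pinpoint(s,n)[:2]: print(n,round(r['p'],2),np.round(r['position'],3))
goal(.505,-.268,.18,62); print(robot.get_obs()['time'])
E
```

```text
bottle_small 0.81 [0.48  0.124 0.007]
bottle_small 0.75 [0.511 0.306 0.013]
stand_medium 0.6 [ 0.488 -0.062 -0.001]
bottle_small 0.6 [0.478 0.125 0.006]
stand_medium 0.8 [ 0.484 -0.067  0.004]
P [0.4769 0.1254 0.1765] yaw 82.6 shift mm [-386.5   78.7   -3.5] turn 20.6
8.825
```

View pics/w2.png

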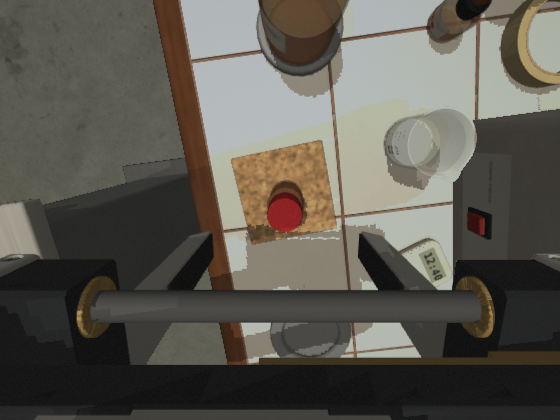

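The small bottle stands upright on the mat, with its cap at (285,212), and the middle stand is empty. I'm going for the medium bottle next.

step_arm --pt "1 -45 9 0 5" --pt "1 -95 19 0 10" --pt "1 -145 30 0 15" --pt "1 -195 40 0 20.6" --pt "1 -245 50 0 20.6" --pt "1 -295 60 0 20.6" --pt "1 -345 70 0 20.6" --pt "1 -375 76 0 20.6" --pt "1 -386.5 78.5 0 20.6" --pt "1 -386.5 78.5 0 20.6" --pt "1 -386.5 78.5 0 20.6"

```text
time: 10.2
tool_pos: [0.5054, -0.2666, 0.1775]
ee_rot: [-3.141, -0.001, 1.083]
wrist_force: [-0.5, 0.3, 0.2]
width: 0.0941
```

```bash
python3 - <<'E'
from h import *
p=cams.snapshot('wrist'); save(p,'w3')
for n in ('bottle_medium','stand_large','funnel_1'):
    for r in models.pinpoint(p,n)[:2]: print(n,round(r['p'],2),np.round(r['position'],3),np.round(proj(p,r['position'])))
goal(.504,-.267,.036,62); print(robot.get_obs()['time'])
E
```

```text
bottle_medium 0.7 [ 0.502 -0.265  0.005] [282. 196.]
bottle_medium 0.62 [ 0.773 -0.338 -0.003] [510. 144.]
funnel_1 0.68 [ 0.642 -0.236  0.001] [377. 119.]
P [ 0.5054 -0.2669  0.1777] yaw 62.1 shift mm [ -0.8  -1.2 141.7] turn 0.1
10.4
```

View pics/w3.png

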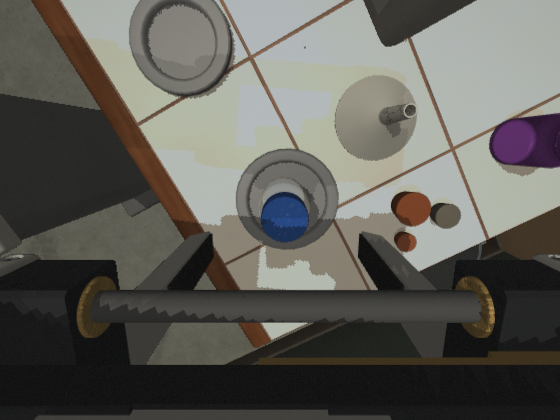

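The blue cap (285,217) sits in the large stand between the fingers, and the funnel at (375,115) is clear. I'm descending to grip.

step_arm --pt "1 -1 -1 40 0" --pt "1 -1 -1 80 0" --pt "1 -1 -1 110 0" --pt "1 -1 -1 130 0" --pt "1 -1 -1 139 0" --pt "1 -1 -1 141 0" --pt "1 -1 -1 141 0" --pt "-1 -1 -1 141 0" --pt "-1 -1 -1 141 0" --pt "-1 -1 -1 141 0" --pt "-1 -1 -1 141 0" --pt "-1 -1 -1 141 0" --pt "-1 -1 -1 141 0"

```text
time: 12.02
tool_pos: [0.5035, -0.2681, 0.0365]
ee_rot: [-3.141, -0.0, 1.082]
wrist_force: [-2.4, 0.1, 0.7]
width: 0.0524
```

```bash
python3 - <<'E'
from h import *
P=robot.get_obs()['tool_pos']
goal(.486,-.063,P[2])
E
```

```text
P [ 0.5035 -0.2681  0.0365] yaw 62.0 shift mm [ 172.9 -111.9   -0. ] turn 0
```

step_arm --pt "-1 0 0 -10 0" --pt "-1 0 0 -30 0" --pt "-1 5 -3 -50 0" --pt "-1 25 -16 -55 0" --pt "-1 50 -32 -55 0" --pt "-1 75 -48 -55 0" --pt "-1 100 -65 -55 0" --pt "-1 125 -81 -55 0" --pt "-1 150 -97 -55 0" --pt "-1 167 -108 -55 0" --pt "-1 173 -112 -50 0" --pt "-1 173 -112 -40 0" --pt "-1 173 -112 -28 0" --pt "-1 173 -112 -18 0" --pt "-1 173 -112 -10 0" --pt "-1 173 -112 -5 0" --pt "-1 173 -112 -2 0" --pt "-1 173 -112 -0.5 0" --pt "-1 173 -112 0 0" --pt "-1 173 -112 0 0"

```text
time: 14.52
tool_pos: [0.4865, -0.063, 0.0367]
ee_rot: [3.141, -0.0, 1.082]
wrist_force: [0.9, 1.0, -1.3]
width: 0.0526
```

step_arm --pt "0.2 0 0 0 0" --pt "0.5 0 0 0 0" --pt "1 0 0 0 0" --pt "1 0 0 0 0" --pt "1 0 0 -10 0" --pt "1 0 0 -40 0" --pt "1 0 0 -90 0" --pt "1 0 0 -140 0" --pt "1 0 0 -190 0" --pt "1 0 0 -210 0" --pt "1 0 0 -210 0" --pt "1 0 0 -210 0"

```text
time: 16.02
tool_pos: [0.4858, -0.0629, 0.2454]
ee_rot: [-3.14, 0.0, 1.082]
wrist_force: [-0.0, -1.2, -0.5]
width: 0.0938
```

```bash
python3 - <<'E'
from h import *
p=cams.snapshot('wrist'); save(p,'w4'); q=cams.snapshot('side')
for s in (p,q):
  for n in ('bottle_medium','stand_medium','stand_large','bottle_large'):
    for r in models.pinpoint(s,n)[:2]: print(n,round(r['p'],2),np.round(r['position'],3))
goal(.514,.304,.246,90); print(robot.get_obs()['time'])
E
```

```text
bottle_medium 0.9 [ 0.772 -0.336 -0.002]
bottle_medium 0.6 [ 0.502 -0.27   0.002]
stand_large 0.9 [ 0.504 -0.27   0.002]
stand_large 0.72 [ 0.644 -0.238  0.002]
bottle_large 0.36 [0.636 0.011 0.004]
bottle_medium 0.75 [ 0.485 -0.058  0.004]
stand_medium 0.88 [ 0.486 -0.067  0.004]
stand_large 0.92 [ 0.508 -0.27  -0.002]
bottle_large 0.95 [0.514 0.301 0.011]
bottle_large 0.75 [0.45  0.423 0.003]
P [ 0.4863 -0.063   0.2463] yaw 62.0 shift mm [ 3.370e+02 -1.479e+02  3.000e-01] turn -28.0
16.525
```

View pics/w4.png

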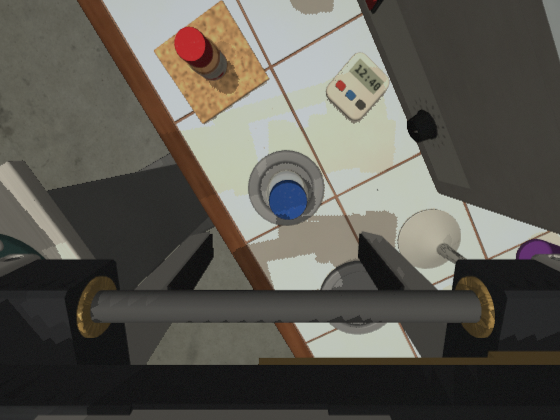

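The blue bottle sits inside the middle stand's recess (cap 288,200; recess 287,187). I'm moving above the large bottle with the jaws along x, to stay clear of the yellow bottle and the blender.

step_arm --pt "1 40 -18 0 -4" --pt "1 85 -37 0 -9" --pt "1 130 -57 0 -14" --pt "1 175 -77 0 -19" --pt "1 220 -97 0 -24" --pt "1 265 -116 0 -28" --pt "1 300 -132 0 -28" --pt "1 325 -143 0 -28" --pt "1 337 -148 0 -28" --pt "1 337 -148 0 -28" --pt "1 337 -148 0 -28"

```text
time: 17.9
tool_pos: [0.5142, 0.3031, 0.2467]
ee_rot: [3.141, 0.0, 1.569]
wrist_force: [-0.3, 0.5, -0.4]
width: 0.0937
```

```bash
python3 - <<'E'
from h import *
p=cams.snapshot('wrist'); q=cams.snapshot('side')
for s in (p,q):
  for n in ('bottle_large','stand_small'):
    for r in models.pinpoint(s,n)[:2]: print(n,round(r['p'],2),np.round(r['position'],3))
b=np.array([.514,.303,0])
for h in (.014,.104,.12,.135,.157,.179): print(h,np.round(proj(q,b+[0,0,h])))
a=cv2.resize(q['pixels'][200:340,220:360],(560,560),interpolation=cv2.INTER_CUBIC)
c=cv2.resize(p['pixels'],(747,560))[:, :]
cv2.imwrite('pics/w5.png',np.hstack([a,p['pixels'][:, :][:420].repeat(1,0) if 0 else np.vstack([p['pixels'],np.zeros((140,560,3),np.uint8)])])[:, :,::-1][:, ::1])
im=cv2.imread('pics/w5.png'); cv2.imwrite('pics/w5.png',cv2.resize(im,(800,400)))
goal(.514,.304,.088,90); print(robot.get_obs()['time'])
E
```

```text
bottle_large 0.81 [ 0.449  0.42  -0.008]
bottle_large 0.58 [0.511 0.302 0.011]
bottle_large 0.96 [ 0.453  0.425 -0.   ]
bottle_large 0.71 [0.512 0.305 0.01 ]
stand_small 0.52 [0.515 0.306 0.004]
0.014 [284. 287.]
0.104 [284. 256.]
0.12 [284. 250.]
0.135 [284. 244.]
0.157 [284. 235.]
0.179 [284. 227.]
P [0.5142 0.3035 0.2467] yaw 89.9 shift mm [  0.5  -0.2 158.7] turn -0.1
18.2
```

View pics/w5.png

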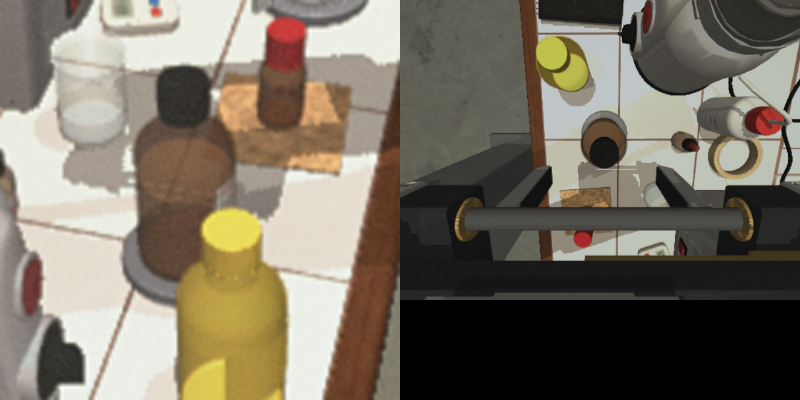

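The amber bottle is centred between the fingers (cap at about (603,152) in the combined picture). Its shoulder starts at about z 0.11 m, so I'll grip with the TCP at 0.086, which leaves the palm about 4 mm above the cap.

step_arm --pt "1 0 0 40 0" --pt "1 0 0 80 0" --pt "1 0 0 110 0" --pt "1 0 0 135 0" --pt "1 0 0 150 0" --pt "1 0 0 157 0" --pt "1 0 0 160 0" --pt "1 0 0 160 0" --pt "1 0 0 160 0"

```text
time: 19.32
tool_pos: [0.5146, 0.3043, 0.0875]
ee_rot: [3.14, -0.001, 1.57]
wrist_force: [0.6, 0.3, 0.3]
width: 0.0941
```

step_arm --pt "-1 0 0 0 0" --pt "-1 0 0 0 0" --pt "-1 0 0 0 0" --pt "-1 0 0 0 0" --pt "-1 0 0 0 0" --pt "-1 0 0 -3 0" --pt "-1 0 0 -10 0" --pt "-1 0 0 -20 0" --pt "-1 0 0 -20 0"

```text
time: 20.45
tool_pos: [0.5148, 0.3045, 0.1079]
ee_rot: [3.139, -0.001, 1.57]
wrist_force: [0.7, -0.1, -5.7]
width: 0.0698
```

```bash
python3 - <<'E'
from h import *
q=cams.snapshot('side')
a=q['pixels'][190:330,220:360][:,:,::-1]; cv2.imwrite('pics/s6.png',cv2.resize(a,(560,560),interpolation=cv2.INTER_CUBIC))
o=robot.get_obs(); print(o['wrist_force'],o['wrist_torque'],o['width'])
goal(.506,-.270,.086-.009+.16,90)
E
```

```text
[ 0.30726418 -0.08187795 -5.70885717] [-0.07406522  0.09336685  0.00901211] 0.06966561506153898
P [0.5145 0.3043 0.1073] yaw 90.0 shift mm [-574.3   -8.2 -129.7] turn -0.0
```

View pics/s6.png

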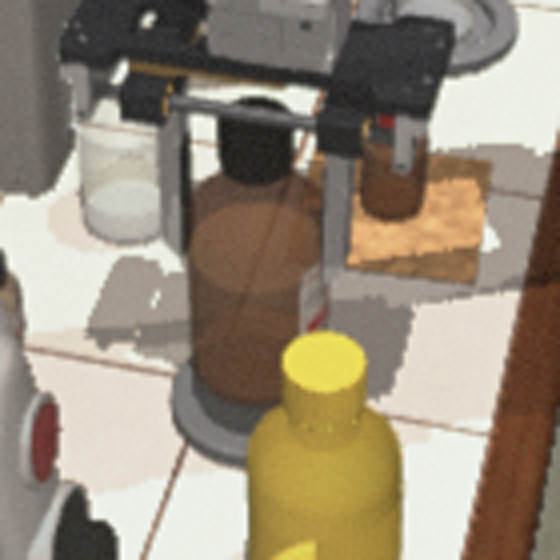

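The large bottle is lifted, upright and held with about 5.7 N of load. I'll raise it over the other bottles and carry it across.

step_arm --pt "-1 0 0 -8 0" --pt "-1 0 0 -22 0" --pt "-1 0 0 -40 0" --pt "-1 0 0 -60 0" --pt "-1 0 0 -80 0" --pt "-1 0 0 -100 0" --pt "-1 0 0 -113 0" --pt "-1 -5 0 -119 0" --pt "-1 -18 0 -120 0" --pt "-1 -38 -1 -120 0" --pt "-1 -62 -1 -120 0" --pt "-1 -88 -1 -120 0" --pt "-1 -115 -2 -120 0" --pt "-1 -142 -2 -120 0" --pt "-1 -169 -2 -120 0" --pt "-1 -196 -3 -120 0" --pt "-1 -223 -3 -120 0" --pt "-1 -250 -4 -120 0" --pt "-1 -277 -4 -120 0" --pt "-1 -304 -4 -120 0"

```text
time: 23.0
tool_pos: [0.5086, -0.002, 0.2257]
ee_rot: [-3.14, 0.0, 1.569]
wrist_force: [0.2, -0.0, -5.4]
width: 0.0696
```

step_arm --pt "-1 -27 -1 0 0" --pt "-1 -54 -1 0 0" --pt "-1 -81 -1 0 0" --pt "-1 -108 -2 0 0" --pt "-1 -135 -2 0 0" --pt "-1 -162 -3 0 0" --pt "-1 -189 -3 0 0" --pt "-1 -215 -3 0 0" --pt "-1 -237 -4 0 0" --pt "-1 -254 -4 0 0" --pt "-1 -264 -4 0 0" --pt "-1 -269 -4 0 0" --pt "-1 -270 -4 10 0" --pt "-1 -270 -4 30 0" --pt "-1 -270 -4 55 0" --pt "-1 -270 -4 80 0" --pt "-1 -270 -4 100 0" --pt "-1 -270 -4 112 0" --pt "-1 -270 -4 118 0" --pt "-1 -270 -4 118 0"

```text
time: 25.5
tool_pos: [0.5058, -0.2698, 0.1085]
ee_rot: [3.142, -0.0, 1.571]
wrist_force: [1.0, -0.8, -5.3]
width: 0.0699
```

```bash
python3 - <<'E'
from h import *
q=cams.snapshot('side'); save(q,'s7'); w=cams.snapshot('wrist')
for s in (q,w):
  for n in ('bottle_large','stand_large'):
    for r in models.pinpoint(s,n)[:3]: print(n,round(r['p'],2),np.round(r['position'],3))
a=q['pixels'][90:210,250:410][:,:,::-1]; b=w['pixels'][:,:,::-1]
cv2.imwrite('pics/s7.png',np.hstack([cv2.resize(a,(400,300),interpolation=cv2.INTER_CUBIC),cv2.resize(b,(400,300))]))
goal(.506,-.270,.0785,90)
print(robot.get_obs()['wrist_force'],robot.get_obs()['width'])
E
```

```text
bottle_large 0.91 [0.454 0.42  0.002]
bottle_large 0.79 [ 0.509 -0.266  0.033]
stand_large 0.68 [ 0.506 -0.268 -0.004]
bottle_large 0.68 [ 0.504 -0.27   0.035]
P [ 0.5061 -0.2702  0.1093] yaw 90.0 shift mm [ 0.2 -0.1 30.8] turn -0.0
[ 1.02490359 -0.30182568 -5.99039885] 0.0701679986249139
```

View pics/s7.png

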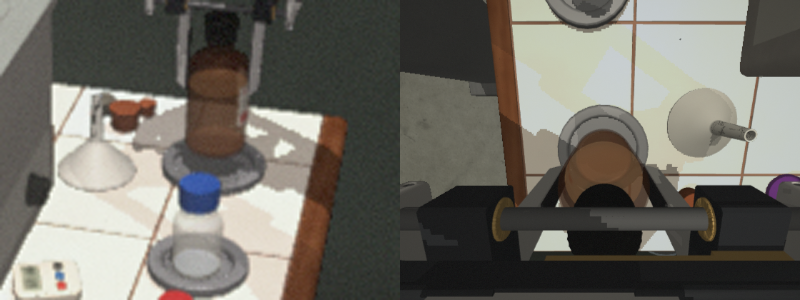

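The large bottle hangs upright and centred over the large stand (side crop about (215,160)), clear of the funnel. I'm lowering it gently.

step_arm --pt "-1 0 0 8 0" --pt "-1 0 0 16 0" --pt "-1 0 0 22 0" --pt "-1 0 0 26 0" --pt "-1 0 0 28.5 0" --pt "-1 0 0 30 0" --pt "-1 0 0 30.5 0" --pt "-1 0 0 30.5 0"

```text
time: 26.8
tool_pos: [0.5057, -0.2701, 0.0797]
ee_rot: [3.141, 0.001, 1.57]
wrist_force: [-5.4, 2.7, 6.2]
width: 0.0698
```

The contact comes within about 1 mm of the expected floor height; the rim would have stopped it 9 mm higher. I'm releasing and withdrawing.

step_arm --pt "-0.1 0 0 0 0" --pt "0.3 0 0 0 0" --pt "0.6 0 0 0 0" --pt "1 0 0 0 0" --pt "1 0 0 0 0" --pt "1 0 0 -8 0" --pt "1 0 0 -30 0" --pt "1 0 0 -70 0" --pt "1 0 0 -120 0" --pt "1 0 0 -150 0" --pt "1 0 0 -150 0"

```text
time: 28.18
tool_pos: [0.5072, -0.2709, 0.2319]
ee_rot: [3.135, 0.004, 1.57]
wrist_force: [0.3, -0.4, -0.3]
width: 0.0941
```

```bash
python3 - <<'E'
from h import *
q=cams.snapshot('side'); w=cams.snapshot('wrist')
for s in (q,w):
  for n in ('bottle_large','stand_large','bottle_medium','stand_small','bottle_small'):
    for r in models.pinpoint(s,n)[:3]: print(n,round(r['p'],2),np.round(r['position'],3))
a=q['pixels'][90:210,250:410][:,:,::-1]; b=w['pixels'][:,:,::-1]
cv2.imwrite('pics/s8.png',np.hstack([cv2.resize(a,(400,300),interpolation=cv2.INTER_CUBIC),cv2.resize(b,(400,300))]))
goal(.479,.125,.19,90);print(robot.get_obs()['time'])
E
```

```text
bottle_large 0.97 [0.451 0.424 0.003]
bottle_large 0.59 [ 0.508 -0.269  0.002]
stand_large 0.6 [ 0.508 -0.268 -0.003]
bottle_medium 0.6 [ 0.487 -0.059  0.003]
stand_small 0.93 [0.514 0.305 0.002]
bottle_small 0.76 [0.48  0.128 0.006]
bottle_large 0.97 [ 0.503 -0.273  0.007]
bottle_medium 0.65 [ 0.488 -0.061  0.005]
bottle_medium 0.55 [ 0.775 -0.339 -0.003]
P [ 0.5057 -0.2699  0.2276] yaw 90.0 shift mm [394.9 -26.9  37.6] turn -0.0
28.775
```

View pics/s8.png

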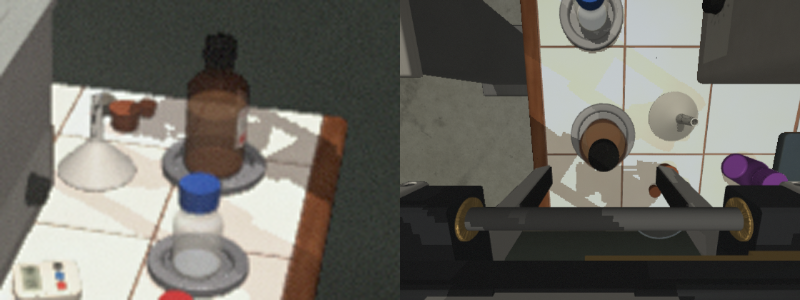

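The large bottle is seated in its stand, upright. Now the small bottle on the mat.

step_arm --pt "1 40 -3 0 0" --pt "1 90 -6 0 0" --pt "1 140 -10 0 0" --pt "1 190 -13 10 0" --pt "1 240 -16 20 0" --pt "1 290 -20 30 0" --pt "1 340 -23 38 0" --pt "1 380 -26 38 0" --pt "1 395 -27.5 38 0" --pt "1 395 -27.5 60 0" --pt "1 395 -27.5 100 0" --pt "1 395 -27.5 140 0" --pt "1 395 -27.5 175 0" --pt "1 395 -27.5 195 0" --pt "1 395 -27.5 200 0" --pt "1 395 -27.5 200 0" --pt "1 395 -27.5 200 0"

```text
time: 30.9
tool_pos: [0.4796, 0.125, 0.0294]
ee_rot: [3.139, -0.0, 1.57]
wrist_force: [0.8, 0.8, 1.1]
width: 0.094
```

step_arm --pt "-1 0 0 0 0" --pt "-1 0 0 0 0" --pt "-1 0 0 0 0" --pt "-1 0 0 0 0" --pt "-1 0 0 0 0" --pt "-1 0 0 0 0" --pt "-1 0 0 0 0"

```text
time: 31.78
tool_pos: [0.4783, 0.1251, 0.0279]
ee_rot: [-3.141, -0.0, 1.57]
wrist_force: [-0.9, -0.3, 1.6]
width: 0.0379
```

```bash
python3 - <<'E'
from h import *
goal(.5145,.3045,robot.get_obs()['tool_pos'][2]-.001)
E
```

```text
P [0.4783 0.1251 0.0279] yaw 90.0 shift mm [179.4  36.2   1. ] turn 0
```

```bash
python3 - <<'E'
from h import *
p=cams.snapshot('wrist'); print(np.round(-np.array(p['R']).T@p['t']-robot.get_obs()['tool_pos'],3))
E
```

```text
[0.    0.066 0.18 ]
```

step_arm --pt "-1 0 0 -10 0" --pt "-1 0 0 -30 0" --pt "-1 5 1 -50 0" --pt "-1 25 5 -55 0" --pt "-1 50 10 -55 0" --pt "-1 75 15 -55 0" --pt "-1 100 20 -55 0" --pt "-1 125 25 -55 0" --pt "-1 150 30 -55 0" --pt "-1 170 34 -55 0" --pt "-1 179 36 -50 0" --pt "-1 179.4 36.2 -40 0" --pt "-1 179.4 36.2 -28 0" --pt "-1 179.4 36.2 -18 0" --pt "-1 179.4 36.2 -10 0" --pt "-1 179.4 36.2 -5 0" --pt "-1 179.4 36.2 -2 0" --pt "-1 179.4 36.2 0 0" --pt "-1 179.4 36.2 0.5 0" --pt "-1 179.4 36.2 0.5 0"

```text
time: 34.33
tool_pos: [0.5149, 0.3046, 0.0277]
ee_rot: [3.141, -0.0, 1.57]
wrist_force: [0.0, -0.5, -0.8]
width: 0.0381
```

step_arm --pt "-1 0 0 0.5 0" --pt "-1 0 0 1 0" --pt "-1 0 0 1 0"

```text
time: 34.7
tool_pos: [0.5149, 0.3046, 0.0269]
ee_rot: [3.141, -0.0, 1.57]
wrist_force: [-0.3, 0.1, 1.5]
width: 0.038
```

step_arm --pt "-0.1 0 0 0 0" --pt "0.3 0 0 0 0" --pt "0.6 0 0 0 0" --pt "1 0 0 0 0" --pt "1 0 0 0 0" --pt "1 0 0 -8 0" --pt "1 0 0 -30 0" --pt "1 0 0 -70 0" --pt "1 0 0 -120 0" --pt "1 0 0 -170 0" --pt "1 -50 -30 -200 0" --pt "1 -90 -60 -200 0" --pt "1 -120 -80 -200 0" --pt "1 -120 -80 -200 0" --pt "1 -120 -80 -200 0"

```text
time: 36.58
tool_pos: [0.4351, 0.1849, 0.2271]
ee_rot: [3.14, -0.001, 1.57]
wrist_force: [0.4, -0.3, -0.3]
width: 0.0941
```

```bash
python3 - <<'E'
from h import *
q=cams.snapshot('side'); w=cams.snapshot('top')
for s in (q,w):
  for n in names:
    for r in models.pinpoint(s,n)[:3]: print(n,round(r['p'],2),np.round(r['position'],3))
a=q['pixels'][90:340,200:400][:,:,::-1]; b=w['pixels'][130:300,130:430][:,:,::-1]
cv2.imwrite('pics/f.png',np.hstack([cv2.resize(a,(320,400),interpolation=cv2.INTER_CUBIC),cv2.resize(b,(480,272),interpolation=cv2.INTER_CUBIC) if 0 else cv2.copyMakeBorder(cv2.resize(b,(480,272),interpolation=cv2.INTER_CUBIC),0,128,0,0,0)]))
print(robot.get_obs()['time'])
E
```

```text
bottle_large 0.96 [0.452 0.422 0.001]
bottle_large 0.84 [ 0.507 -0.269  0.006]
bottle_medium 0.7 [ 0.485 -0.061  0.006]
bottle_small 0.87 [0.516 0.306 0.006]
stand_large 0.82 [ 0.507 -0.268 -0.005]
stand_medium 0.88 [ 0.485 -0.068 -0.   ]
stand_small 0.91 [0.511 0.307 0.003]
cork_mat 0.83 [ 0.48   0.128 -0.002]
cork_mat 0.64 [ 0.486 -0.059  0.003]
beaker 0.91 [ 0.627  0.168 -0.001]
beaker 0.24 [ 0.487 -0.059  0.003]
timer 0.96 [ 0.632  0.008 -0.002]
funnel_1 0.6 [ 0.641 -0.237  0.002]
bottle_large 0.66 [ 0.503 -0.271  0.004]
bottle_large 0.64 [0.448 0.42  0.   ]
bottle_medium 0.84 [ 0.773 -0.332 -0.   ]
bottle_medium 0.56 [ 0.486 -0.061  0.006]
bottle_small 0.61 [0.514 0.304 0.008]
stand_medium 0.97 [ 0.484 -0.062 -0.002]
stand_small 0.65 [0.511 0.305 0.005]
cork_mat 0.84 [0.476 0.125 0.002]
beaker 0.68 [ 0.641 -0.235 -0.001]
beaker 0.6 [0.628 0.169 0.004]
timer 0.71 [ 0.634  0.016 -0.   ]
funnel_1 0.78 [ 0.64  -0.236 -0.001]
37.675
```

View pics/f.png

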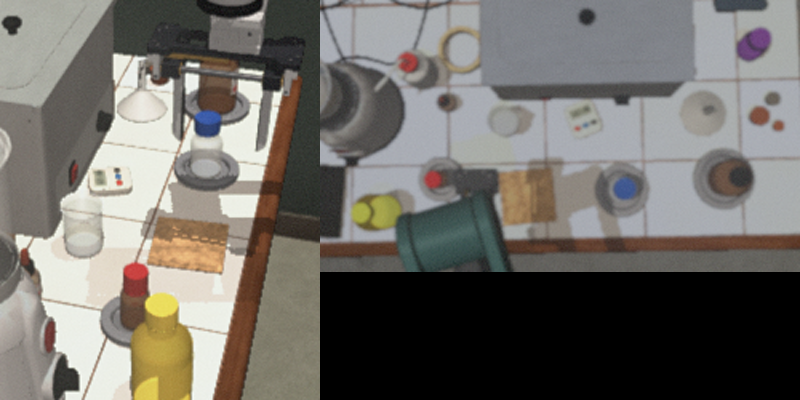

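```bash
python3 -c "
from bench import robot
print(robot.close_job())"
```

```text
the job is handed in; nothing more can be done
None
```

All three bottles now stand upright in their own stands, and I handed the job in at about 38 s of the 102 s allowed. I parked the small bottle on the cork mat, moved the medium bottle to the middle stand and the large one to the largest stand, then put the small one in the smallest stand.

**Position:** in the final side and top views, each bottle is within about 5 mm of its stand's centre, and the recesses leave 9–10 mm of play. At set-down the arm stopped within about 1 mm of the height expected for the recess floor, where the rim would have stopped it 9 mm higher.

**Force:** the large bottle pressed a little on landing (about 12 N net), well under the limits.

**Bystanders:** the beaker, timer and funnel are where they were at the start, to within measuring accuracy. The yellow and purple look-alikes were also left alone.

**Disagreements:** the networks sometimes took the yellow and purple look-alikes, or other objects, for listed items. I sorted these out against the pictures. No check failed.

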